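Snap the cover onto the relay box

TASK

Fit the loose white cover onto the open grey relay box: set it squarely over the opening with its legs inside, then press it down at its four orange pads, corner by corner, until every clip has clicked home and the cover lies flush all round. Never push so hard that the box goes right down to the bottom of its soft rubber mounts, and leave the other things on the bench where they are.

Things in the scene. Friction and masses are not known exactly. Their poses are not given: they have to be found in the camera images.
- cover_grip (a point): white clip-on cover, loose, standing on its legs: plate 70 x 110 x 5 mm (own x by y) with a raised ribbed hood in the middle, 26 mm wide along own x, 44 long along own y, 22 high over the plate. Grasp the hood across its 26 mm. Origin: in the hood, 13 mm over the plate's top, 18 mm over its underside; z up. Same when turned half round, so it may go on either way. 80 g, varies
- pad_a (a point): top of the round orange press pad (15 mm across, 8 mm high) at the cover's +x +y corner; 22 mm and 40 mm from the cover's middle along own x and y, 13 mm over the plate's underside. Under the plate are a round tapered leg at each corner and a like pin half-way along each long side, all 8 mm thick and 20 mm long
- pad_b (a point): the same at the cover's +x -y corner
- pad_c (a point): the same at the cover's -x -y corner
- pad_d (a point): the same at the cover's -x +y corner
- box_rim (a point): middle of the open top of the grey relay box (70 x 110 mm along own x and y, walls 3 mm), at rim height, 62 mm over the bench; z up. Fitted, the cover's plate rests on the rim, in line with the walls (own x parallel, either way round), every pad's top 13 mm over the rim. The legs go into the opening with 1.5 mm play each way; the two middle pins slip between pairs of ribs (1 mm play)
- catch_a: one of four orange spring catches, two on each short end, up to 13 mm over the rim, that hook over the cover's end edges. Merely laid on, the cover stands 8 mm proud on their noses. Each corner needs a push of 5 to 18 N, different for each, straight down on its pad; some 4 mm proud it gives way, snaps down and stays. A corner may sit 2 mm proud till the others are home
- relay_box (a joint): how far the box has sunk on its soft rubber mounts: 0 (up) to 0.010 m (bottomed; over 0.009 is not allowed). It starts to sink at about 2 N and sinks 1 mm for every further 3 N, straight down; it rises again when let go, so the rim gives way under a push
- mount_plate: aluminium plate 100 x 140 x 6 mm (own x by y), fixed to the bench, that carries the box and its four rubber mounts; origin under its middle
- driver: screwdriver, 174 mm, loose bystander
- reel: reel of solder wire, 52 mm, 34 mm high, loose bystander
- tape: roll of yellow tape, 64 mm, 34 mm high, loose bystander
- plug_green: small green terminal plug, 22 mm, loose bystander
- plug_orange: small orange terminal plug, 27 mm, loose bystander
- cutter: side cutter with black handles, 166 mm, loose bystander
Not all that is in view belongs to the job. What is meant by the part that bears cover_grip is not purple, and is the larger of those in its own colour.

How it is judged:
At the end, for the whole second after the job is handed in: All four corners of the cover are clipped home: every pad's top is less than 15.5 mm over the rim (under 2.5 mm proud of flush), the cover is centred on the box within 4 mm and in line with it within 0.06 rad, and the box stands still and up on its mounts (sunk less than 2 mm) (z of each of pad_a, pad_b, pad_c, pad_d in the frame of box_rim below 0.0155 m and horizontal distance between cover_grip and box_rim below 0.004 m and angle between the x axis of cover_grip and the x axis of box_rim, either way round below 0.06 rad and value of joint relay_box below 0.002 m and velocity of joint relay_box below 0.01 m/s); the robot touches nothing.
It fails at once if the box is pushed down to the bottom of its rubber mounts (sunk more than 9 mm) (value of joint relay_box above 0.009 m).
It fails at once if a bystander is moved by more than 20 mm (distance of any of driver, reel, tape, plug_green, plug_orange, cutter from where it was at the start of the episode above 0.02 m).
It also fails if it takes over 67 s, if anything falls off the work surface, if the arm or the gripper's body presses on something with over 40 N, if the wrist force passes 120 N, or if a joint passes its speed limit or range.

ROBOT

A 6-joint arm with a two-finger parallel gripper is mounted at the origin on a cart in front of the work surface, level with it; the furniture and walls round the work are solid. World frame = base frame: x ahead of the robot, y to its left, z up, the work surface at z = 0. Lengths are in m, angles in rad, forces in N, time in s.
With the tool pointing down it reaches from about 0.25 to 0.775 m from the base axis. Payload 4 kg.
Tool frame: the origin (TCP) lies midway between the tips of the shut fingers; the grasp point (between the pads) lies 19 mm behind it; x points along the fingers, z is the direction in which the jaws open and shut, and the axes are right-handed (so a half turn about x gives the same grasp; the last joint's range is limited). The gripper opens to 85 mm and grips with 20 to 120 N. Pads are 22 mm wide; open, the fingers measure 114 mm over their backs; the gripper's body (76 mm by 85 mm) begins 54 mm behind the grasp point. The pads swing forward as they close: fully open they stand 13 mm farther back than shut.
Start: joints at [-1.405, 0.087, 1.371, -0, 1.684, -0.103], TCP at [0.146, -0.53, 0.199] pointing down, gripper open.
Joint ranges: [-3.1, 3.1], [-0.76, 2.03], [0.27, 2.55], [-1.08, 4.22], [0.17, 2.65], [-2.57, 2.57]. Speed limits (rad/s): [2.79, 2.79, 3.14, 3.14, 3.14, 3.14].

INTERFACE

Orientations are given as a unit quaternion [x, y, z, w].
In Python, from cell import robot gives the robot as it stands.
- The arm moves only by the tool apply_moves, never from a script. Its argument "steps" is one flat list of numbers, 6 for each row, row after row: the shift along the tool's x, y, z in units of 60 mm (1.0 is 60 mm), then the turn, a rotation vector about the tool's x, y, z in rad. A call has 1 to 20 rows; each row shifts and turns the commanded pose from where the row before left it, along the tool's axes as they then stand; what a row does not reach is not made up. A row lasts 1/8 s, in which the tool goes at most 62.5 mm and 10.7 degrees, less where a joint would pass 70% of its speed; a pose out of reach is approached as far as the arm can. A call is refused whole if a number of a shift passes 1 or a number of a turn 0.188, either way. A call with a gripper value outside its range is refused whole. "jaw" is the closure, from -1 (fully open) to 1 (shut), set as the call begins (left out, the last holds). The fingers move at their own pace and stop on an object; the grip force is fixed at half the most. Time passes only in rows, so rows that do not move let the fingers close. It gives the time, the measured TCP pose, the force and the opening at its end, in the units of the state.
- robot.observe(): the state, without advancing time (a new reading comes with each control period).
- robot.snapshot(name): name is "scene" or "top" or "wrist"; returns the picture (420x560x3 uint8, red, green, blue); there is no depth.
- robot.camera_model(name): a dict with "mtx" (3x3 intrinsics, pixels), "world_from_camera" (4x4, takes a point from camera to world coordinates). Camera axes: x right, y down, z forward; pixel columns grow to the right and rows downward; lengths in m; the calibration is good to about 2 mm. A picture is of the moment at which its call begins: read the wrist's pose just before it. camera_model takes no time and is no camera call; for the wrist camera it gives the pose at the moment of the call.
- robot.job_done(): hands the job in, once; it reports no verdict.
Trained networks look in the newest picture that a camera, given by its name, has taken for a name from the list of things; names that differ only in an ending like _2 or _b are one class to them, and where a whole thing is asked for, a point or a joint stands for the part that bears it (a point fixed in the world has none). Each returns a list of dicts, best first, with "conf" (0 to 1); they miss things now and then, are a little off and sometimes report something else, mostly with a low value. They report only what shows in the picture. A call takes as long as a camera call. They do not tell look-alikes from the thing itself.
- robot.boxes_of(camera, label): "xy" ([column, row] as shares, 0 to 1, of the picture: columns of its width, rows of its height, amid what is visible of it).
- robot.outline_of(camera, label): "region" (420x560 bool, what is visible of it) and "xy" ([column, row] as shares, 0 to 1, of the picture: columns of its width, rows of its height, amid what is visible of it).
The state is a dict: "time": time; "joints": joint angles; "joint_vel": joint speeds; "joint_efforts": joint torques, N m; "tcp_pos": TCP position; "tcp_rot": TCP orientation; "force": force on the tool from outside, world axes, zero at the start; "moment": the same for the moment, N m; "grip_width": finger opening in m.
Only numpy, scipy, OpenCV 4.12 (cv2) and the standard library are available. Lean on these libraries where they do the work, as an engineer would, in place of code of your own. Each camera call takes 0.05 s, during which the arm holds its last target. There are 200 camera calls.

## Working session

There is one attempt and no reset: what is moved stays moved. The work goes in short steps, Python scripts to look and compute and a tool call to move; the robot and the scene stay as the last step left them, time stands still between calls to the robot, and variables do not carry over. Pictures are saved under pics/ and viewed, about 8 in all and at most 12, crops included, and the job is handed in when it is done.

Besides the shell and the picture viewer there is one more tool, called by a JSON object that holds its "api" and its "payload", one argument or row to a line. apply_moves: Moves the arm, as the interface text tells. Its arguments: {"type":"object","properties":{"steps":{"type":"array"},"jaw":{"type":"number"}},"required":["steps"]}

```bash
mkdir -p pics; ls; python3 - <<'E'
from cell import robot
import cv2
for n in ("scene","top"):
    im=robot.snapshot(n); cv2.imwrite(f"pics/{n}0.png",im[:,:,::-1])
    for l in ("cover_grip","box_rim","pad_a","relay_box","mount_plate","catch_a"):
        print(n,l,[(round(d['conf'],2),[round(d['xy'][0]*560),round(d['xy'][1]*420)]) for d in robot.boxes_of(n,l)])
    m=robot.camera_model(n);print(m['mtx'].tolist() if hasattr(m['mtx'],'tolist') else m['mtx'],m['world_from_camera'])
print(robot.observe())
a=cv2.imread("pics/scene0.png");b=cv2.imread("pics/top0.png")
E
```

```text
pics
scene cover_grip [(0.81, [260, 240]), (0.73, [294, 274]), (0.59, [383, 360])]
scene box_rim [(0.35, [190, 178])]
scene pad_a [(0.85, [258, 240]), (0.72, [379, 357]), (0.67, [296, 274])]
scene relay_box [(0.74, [192, 173]), (0.38, [328, 222])]
scene mount_plate [(0.78, [192, 176]), (0.33, [208, 149])]
scene catch_a []
[[525.0943117369158, 0.0, 279.3057505125751], [0.0, 525.0943117369158, 211.2796626023505], [0.0, 0.0, 1.0]] [[ 0.68246455 -0.54316061  0.48909987 -0.0877776 ]
 [-0.73090662 -0.51099072  0.45239805 -0.90853083]
 [ 0.00420069 -0.66623197 -0.74573274  1.10306377]
 [ 0.          0.          0.          1.        ]]
top cover_grip [(0.92, [314, 249]), (0.72, [428, 265]), (0.58, [259, 243]), (0.21, [355, 252])]
top box_rim [(0.76, [143, 233])]
top pad_a [(0.96, [314, 250]), (0.9, [262, 243]), (0.67, [426, 264])]
top relay_box [(0.62, [145, 231])]
top mount_plate [(0.63, [148, 233]), (0.37, [183, 178])]
top catch_a [(0.64, [177, 171])]
[[426.56106987752054, 0.0, 275.837385729203], [0.0, 426.56106987752054, 217.35646876454973], [0.0, 0.0, 1.0]] [[ 0.00631613 -0.99751991  0.07010095  0.50113556]
 [-0.99974099 -0.00783187 -0.02136851 -0.29144837]
 [ 0.02186453 -0.06994783 -0.99731101  1.13264636]
 [ 0.          0.          0.          1.        ]]
{'time': 0.7, 'joints': array([-1.40509223e+00,  8.71884096e-02,  1.37066019e+00,  1.32418761e-05,
        1.68357462e+00, -1.03100410e-01]), 'joint_vel': array([ 0.00152894,  0.00079346, -0.00112083, -0.00061249, -0.00076096,
        0.00070825]), 'joint_efforts': array([ 7.00288201e-04, -3.51589179e+01, -3.13376462e+01, -4.47247282e-05,
        3.39601511e-04, -4.00238861e-06]), 'tcp_pos': array([ 0.14607564, -0.53029249,  0.19936744]), 'tcp_rot': array([ 0.42845377,  0.56244326, -0.42852901,  0.56253696]), 'force': array([-0.18598092, -0.05000128,  0.17723717]), 'moment': array([0.01786687, 0.02383793, 0.00211991]), 'grip_width': 0.0856215590841647}
```

```bash
python3 - <<'E'
import cv2
b=cv2.imread("pics/top0.png")
cv2.imwrite("pics/topx.png",cv2.resize(b,(784,588),interpolation=cv2.INTER_CUBIC))
cv2.imwrite("pics/crop0.png",cv2.resize(cv2.imread("pics/scene0.png")[110:400,120:460],(680,580),interpolation=cv2.INTER_CUBIC))
E
```

```text
(no output)
```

View pics/topx.png

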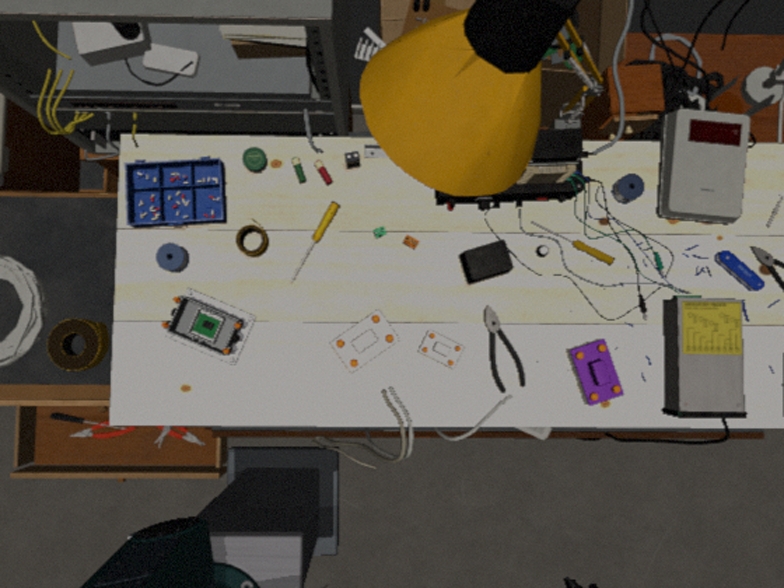

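View pics/crop0.png

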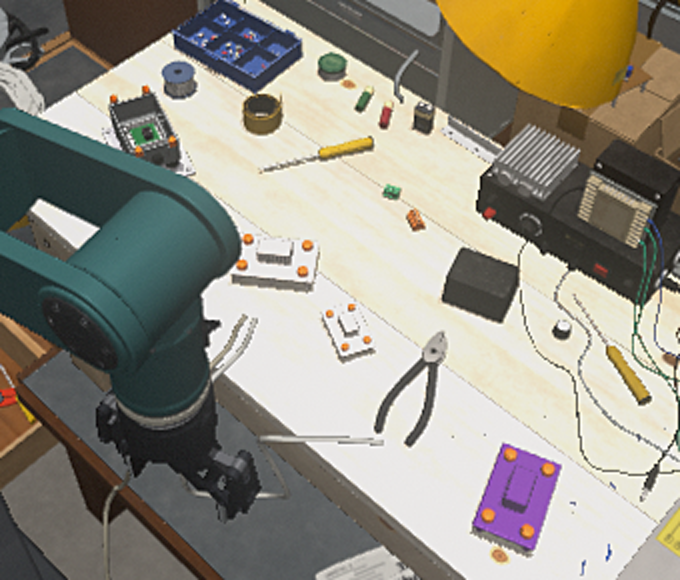

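Candidates for the cover, in 560x420 top pixels: the larger white one at (259,243), a small white one at (314,249) and a purple one at (426,264). By the description I choose the larger white at (259,243). The box is at about (147,232), with bystanders away to the +x side.

```bash
cat > h.py <<'E'
import numpy as np, cv2
from scipy.spatial.transform import Rotation as R
from cell import robot
def ray(cam,px,z,m=None):
    m=m or robot.camera_model(cam); T=np.array(m['world_from_camera']); K=np.array(m['mtx'])
    d=T[:3,:3]@np.linalg.solve(K,[px[0],px[1],1.0]); o=T[:3,3]
    return o+d*(z-o[2])/d[2]
def pix(p,m):
    T=np.linalg.inv(np.array(m['world_from_camera'])); q=np.array(m['mtx'])@(T[:3,:3]@np.asarray(p)+T[:3,3]); return q[:2]/q[2]
def orange(im,amin=15):
    hsv=cv2.cvtColor(im,cv2.COLOR_RGB2HSV)
    mk=cv2.inRange(hsv,(5,150,120),(18,255,255))
    n,l,s,c=cv2.connectedComponentsWithStats(mk)
    return [(c[i],s[i,4]) for i in range(1,n) if s[i,4]>=amin]
def plan(p,yaw):
    """tool down; yaw = world direction of tool z (jaw axis). prints shift in tool axes (60mm units) and turn"""
    o=robot.observe(); Rc=R.from_quat(o['tcp_rot'])
    x=np.array([0,0,-1.]); z=np.array([np.cos(yaw),np.sin(yaw),0]); z=z if z@Rc.as_matrix()[:,2]>0 else -z
    Rt=R.from_matrix(np.c_[x,np.cross(z,x),z])
    sh=Rc.inv().apply(np.asarray(p)-o['tcp_pos'])/0.06
    rv=(Rc.inv()*Rt).as_rotvec()
    print('shift units (tool axes)',sh.round(3),'turn',rv.round(4),'| pos',o['tcp_pos'].round(4),'yaw',np.arctan2(*Rc.as_matrix()[[1,0],2]).round(4),'F',o['force'].round(1),'t',o['time'])
    print(' shift in target axes',(Rt.inv().apply(np.asarray(p)-o['tcp_pos'])/0.06).round(3))
E
python3 - <<'E'
from h import *
im=cv2.imread("pics/top0.png")[:,:,::-1].copy()
for c,a in orange(im,4):
    print(c.round(1),a,ray("top",c,0.033)[:2].round(3),ray("top",c,0.07)[:2].round(3))
m=robot.camera_model("wrist"); o=robot.observe()
T=np.array(m['world_from_camera']);Rc=R.from_quat(o['tcp_rot'])
print(np.array(m['mtx']).round(1),'cam in tool',Rc.inv().apply(T[:3,3]-o['tcp_pos']),(Rc.inv().as_matrix()@T[:3,:3]).round(3), Rc.as_matrix().round(3))
E
```

```text
[196.9 116.4] 19 [ 0.842 -0.107] [ 0.83  -0.113]
[480.3 157.3] 9 [ 0.741 -0.854] [ 0.733 -0.835]
[293.2 172.5] 38 [ 0.696 -0.359] [ 0.689 -0.357]
[125.5 213.4] 10 [0.586 0.071] [0.583 0.059]
[268.  227.5] 16 [ 0.552 -0.295] [ 0.55  -0.295]
[117.3 231.8] 9 [0.538 0.09 ] [0.537 0.077]
[169.2 232. ] 10 [ 0.539 -0.042] [ 0.537 -0.05 ]
[277.6 241.1] 16 [ 0.517 -0.32 ] [ 0.517 -0.319]
[308.2 239.2] 6 [ 0.523 -0.399] [ 0.522 -0.395]
[242.6 245. ] 17 [ 0.507 -0.23 ] [ 0.506 -0.232]
[429.6 248.1] 17 [ 0.502 -0.714] [ 0.502 -0.7  ]
[160.8 250.1] 9 [ 0.492 -0.021] [ 0.492 -0.03 ]
[303.2 249.2] 6 [ 0.497 -0.386] [ 0.497 -0.383]
[326.5 248.5] 4 [ 0.499 -0.446] [ 0.499 -0.441]
[413.8 253.6] 16 [ 0.487 -0.673] [ 0.488 -0.66 ]
[252.5 258.9] 14 [ 0.471 -0.256] [ 0.472 -0.257]
[321.5 258.5] 4 [ 0.473 -0.433] [ 0.474 -0.428]
[440.1 277.3] 16 [ 0.427 -0.74 ] [ 0.429 -0.725]
[132.1 276.8] 11 [0.424 0.049] [0.427 0.038]
[424.1 283. ] 20 [ 0.412 -0.698] [ 0.415 -0.685]
[432.  287.9] 9 [ 0.399 -0.718] [ 0.403 -0.704]
[[332.9   0.  285.6]
 [  0.  332.9 210.5]
 [  0.    0.    1. ]] cam in tool [-0.17391115  0.07358759 -0.00019269] [[ 0.    -0.29   0.957]
 [-0.    -0.957 -0.29 ]
 [ 1.    -0.    -0.   ]] [[ 0.     0.964  0.266]
 [-0.     0.266 -0.964]
 [-1.    -0.     0.   ]]
```

{"api": "apply_moves", "payload": {
  "steps": [0.1,0.877,-0.31,0,0,0,0.1,0.877,-0.31,0,0,0,0.1,0.877,-0.31,0,0,0,0.1,0.877,-0.31,0,0,0,0.1,0.877,-0.31,0,0,0,0.1,0.877,-0.31,0,0,0,0.1,0.877,-0.31,0,0,0,0.1,0.877,-0.31,0,0,0,0,0,0,-0.174,0,0,0,0,0,-0.174,0,0,0,0,0,-0.174,0,0,0,0,0,-0.174,0,0,0,0,0,-0.174,0,0,0,0,0,-0.174,0,0,0,0,0,-0.174,0,0,0,0,0,-0.174,0,0,0,0,0,-0.174,0,0,0,0,0,-0.174,0,0,0,0,0,-0.174,0,0],
  "jaw": -1
}}

```text
time: 3.08
tcp_pos: [0.5124, -0.275, 0.1513]
tcp_rot: [-0.215, 0.674, 0.215, 0.674]
force: [0.0, -0.0, 0.5]
grip_width: 0.0854
```

```bash
cat > cov.py <<'E'
from h import *
import sys
m=robot.camera_model("wrist"); im=robot.snapshot("wrist"); cv2.imwrite(f"pics/{sys.argv[1]}.png",im[:,:,::-1])
for c,a in orange(im,30): print(c.round(1),a,ray("wrist",c,float(sys.argv[2]),m).round(4))
print([(round(d['conf'],2),(np.array(d['xy'])*[560,420]).round()) for d in robot.boxes_of("wrist","pad_a")])
E
python3 cov.py w1 0.033; python3 -c "
from h import *
plan([.512,-.275,.15],.61)"
```

```text
[259.4 147.9] 168 [ 0.4691 -0.2536  0.033 ]
[309.4 147.8] 174 [ 0.5045 -0.2285  0.033 ]
[208.2 269. ] 47 [ 0.4936 -0.3785  0.033 ]
[223.2 291.8] 43 [ 0.5188 -0.3912  0.033 ]
[375.7 338.8] 57 [ 0.6775 -0.3462  0.033 ]
[380.1 342.9] 31 [ 0.6845 -0.3475  0.033 ]
[382.6 346.6] 30 [ 0.6896 -0.3494  0.033 ]
[(0.8, array([206., 287.])), (0.58, array([285., 187.]))]
shift units (tool axes) [ 0.022  0.004 -0.005] turn [ 0.0018 -0.      0.    ] | pos [ 0.5124 -0.275   0.1513] yaw 0.6118 F [-0.5 -0.4  0.2] t 3.175
 shift in target axes [ 0.022  0.004 -0.005]
```

View pics/w1.png

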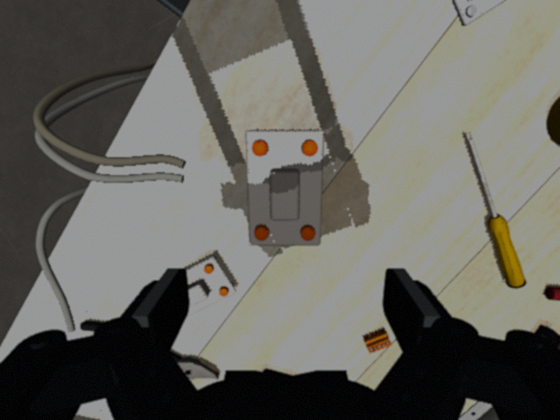

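```bash
cat >> h.py <<'E'
def pads(im,vmin=50,amin=30,box=None):
    hsv=cv2.cvtColor(im,cv2.COLOR_RGB2HSV)
    mk=cv2.inRange(hsv,(3,150,vmin),(18,255,255))
    if box: z=np.zeros_like(mk); z[box[1]:box[3],box[0]:box[2]]=1; mk=mk*z
    n,l,s,c=cv2.connectedComponentsWithStats(mk)
    return [(c[i],s[i,4]) for i in range(1,n) if s[i,4]>=amin]
E
python3 - <<'E'
from h import *
m=robot.camera_model("wrist"); im=robot.snapshot("wrist")
P=[]
for c,a in pads(im,box=(230,120,340,260)):
    p=ray("wrist",c,.031,m); P.append(p); print(c.round(1),a,p.round(4))
P=np.array(P);c=P.mean(0);print('centre',c.round(4))
# rows come top pair, bottom pair
top=sorted(range(4),key=lambda i:pix(P[i],m)[1]);a=P[top[:2]].mean(0);b=P[top[2:]].mean(0)
d=a-b;L=np.arctan2(d[1],d[0]);print('len',np.linalg.norm(d),'own x yaw',L-np.pi/2)
plan([c[0],c[1],.029],L-np.pi/2)
E
```

```text
[259.2 147.7] 184 [ 0.469  -0.2536  0.031 ]
[308.9 147.4] 186 [ 0.5044 -0.2285  0.031 ]
[307.6 232.4] 169 [ 0.5501 -0.2931  0.031 ]
[261.5 232.6] 166 [ 0.5147 -0.3182  0.031 ]
centre [ 0.5096 -0.2733  0.031 ]
len 0.07910749981306806 own x yaw 0.6157851290551788
shift units (tool axes) [ 2.04   0.051 -0.023] turn [-0.0065 -0.      0.0002] | pos [ 0.5124 -0.275   0.1514] yaw 0.6093 F [-0.1 -0.6  0.5] t 3.225
 shift in target axes [ 2.04   0.051 -0.023]
```

{"api": "apply_moves", "payload": {
  "steps": [0.5,0.051,-0.023,-0.0065,0,0,0.5,0,0,0,0,0,0.5,0,0,0,0,0,0.3,0,0,0,0,0,0.15,0,0,0,0,0,0.05,0,0,0,0,0,0,0,0,0,0,0]
}}

```text
time: 4.1
tcp_pos: [0.5101, -0.2737, 0.0323]
tcp_rot: [-0.216, 0.673, 0.215, 0.674]
force: [0.3, -0.8, -0.0]
grip_width: 0.0857
```

{"api": "apply_moves", "payload": {
  "steps": [0,0,0,0,0,0,0,0,0,0,0,0,0,0,0,0,0,0,0,0,0,0,0,0,0,0,0,0,0,0,0,0,0,0,0,0,0,0,0,0,0,0],
  "jaw": 1
}}

```text
time: 4.97
tcp_pos: [0.5095, -0.2733, 0.0313]
tcp_rot: [-0.215, 0.674, 0.215, 0.674]
force: [0.1, -0.1, -0.1]
grip_width: -0.0001
```

```bash
python3 - <<'E'
from h import *
a=robot.snapshot("wrist");b=robot.snapshot("scene")
cv2.imwrite("pics/g1.png",np.hstack([cv2.resize(a,(400,300)),cv2.resize(b[190:310,200:360],(400,300))])[:,:,::-1])
o=robot.observe();print(o['tcp_pos'],o['grip_width'])
E
```

```text
[ 0.50949742 -0.27330638  0.03129672] 0.00029779807734218127
```

View pics/g1.png

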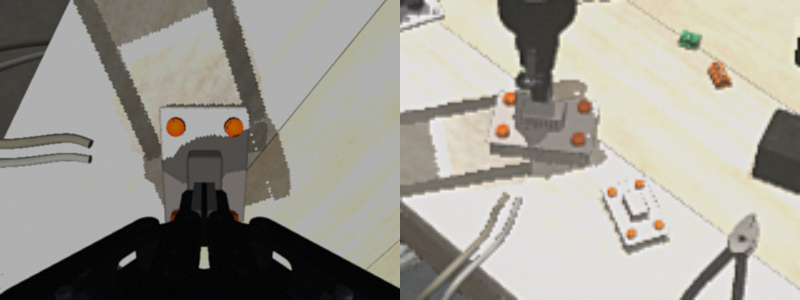

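```bash
python3 - <<'E'
from h import *
m=robot.camera_model("wrist"); im=robot.snapshot("wrist")
for c,a in pads(im,box=(180,120,400,330)):
    print(c.round(1),a,ray("wrist",c,.031,m).round(4))
o=robot.observe();print('tcp px',pix(o['tcp_pos'],m))
cv2.imwrite("pics/g2.png",cv2.resize(im[140:320,190:390],(800,600),interpolation=cv2.INTER_CUBIC)[:,:,::-1][:600])
E
```

```text
[245.7 177.6] 527 [ 0.4689 -0.2533  0.031 ]
[327.  178.1] 538 [ 0.5043 -0.2285  0.031 ]
[242.7 301.4] 70 [ 0.5088 -0.3169  0.031 ]
[328.8 301.9] 68 [ 0.5509 -0.2875  0.031 ]
tcp px [286.09795629 247.14256988]
```

View pics/g2.png

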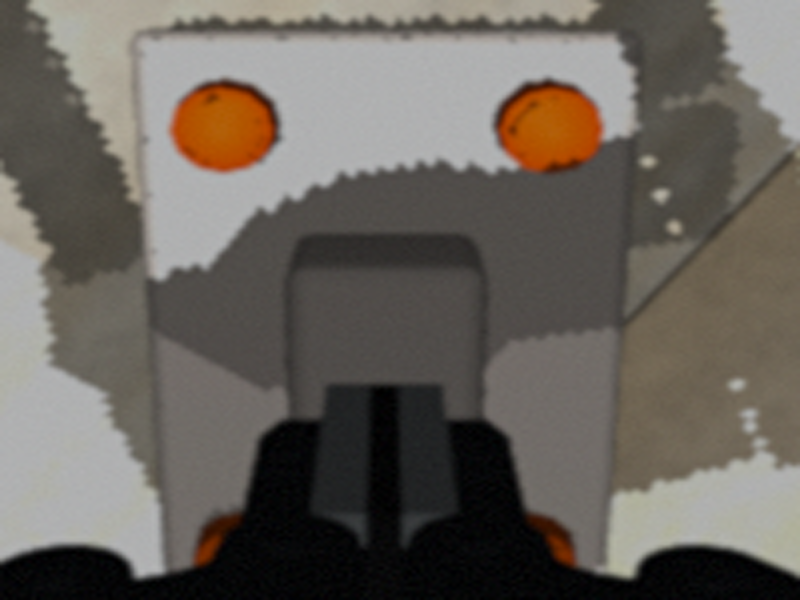

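```bash
python3 - <<'E'
from h import *
o=robot.observe(); m=robot.camera_model("scene"); im=robot.snapshot("scene").copy()
big=cv2.resize(im[180:300,210:330],(600,600),interpolation=cv2.INTER_CUBIC)
p=o['tcp_pos']
for dz,col in ((0,(255,0,0)),(.016,(0,255,0)),(.036,(0,0,255)),(.06,(255,0,255))):
    q=pix(p+[0,0,dz],m); q=(q-[210,180])*5; print(q); cv2.circle(big,tuple(int(v) for v in q),4,col,-1)
cv2.imwrite("pics/g3.png",big[:,:,::-1])
E
```

```text
[230.062184   280.20357121]
[229.1745765  260.80829259]
[228.04303404 236.08274525]
[226.65178399 205.68227871]
```

View pics/g3.png

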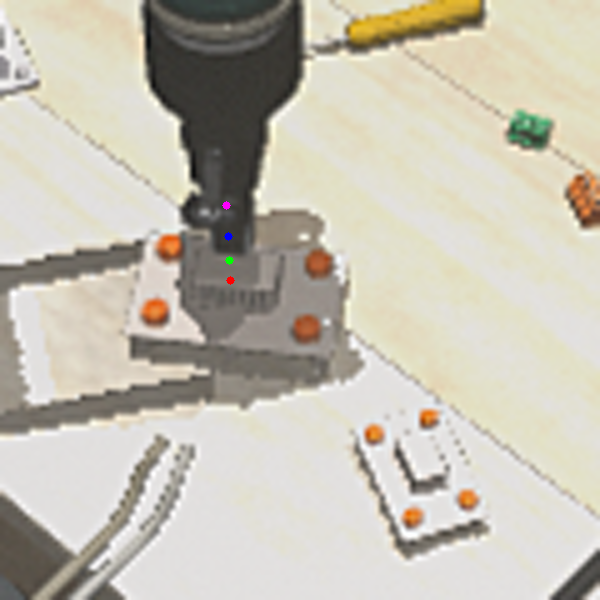

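The finger tips really end about 25–35 mm above the reported TCP, which is why the jaws shut above the hood. I'll calibrate the tip height by touching the hood top gently with the shut fingers.

{"api": "apply_moves", "payload": {
  "steps": [0.05,0,0,0,0,0,0.05,0,0,0,0,0,0.05,0,0,0,0,0,0.0,0,0,0,0,0]
}}

```text
time: 5.68
tcp_pos: [0.5092, -0.2731, 0.0218]
tcp_rot: [-0.215, 0.674, 0.215, 0.673]
force: [-0.1, 0.1, 0.3]
grip_width: -0.0001
```

{"api": "apply_moves", "payload": {
  "steps": [0.03,0,0,0,0,0,0.03,0,0,0,0,0,0,0,0,0,0,0]
}}

```text
time: 6.05
tcp_pos: [0.5094, -0.2732, 0.0185]
tcp_rot: [-0.215, 0.674, 0.215, 0.673]
force: [-0.6, 0.1, 0.7]
grip_width: -0.0001
```

{"api": "apply_moves", "payload": {
  "steps": [0.03,0,0,0,0,0,0.02,0,0,0,0,0,0,0,0,0,0,0]
}}

```text
time: 6.42
tcp_pos: [0.5094, -0.2732, 0.0155]
tcp_rot: [-0.215, 0.674, 0.215, 0.673]
force: [-0.2, 0.1, 0.1]
grip_width: 0.0001
```

```bash
python3 - <<'E'
from h import *
a=robot.snapshot("wrist");b=robot.snapshot("scene")
cv2.imwrite("pics/g4.png",np.hstack([cv2.resize(a[140:320,190:390],(400,360)),cv2.resize(b[190:280,220:320],(400,360),interpolation=cv2.INTER_CUBIC)])[:,:,::-1])
o=robot.observe();print(o['tcp_pos'],o['joints'].round(4),o['force'])
E
```

```text
[ 0.50948574 -0.27329372  0.01571116] [-5.9040e-01  2.5420e-01  1.5523e+00 -1.0000e-04  1.3350e+00 -1.2089e+00] [ 0.46710547 -0.28465541 -0.04610049]
```

View pics/g4.png

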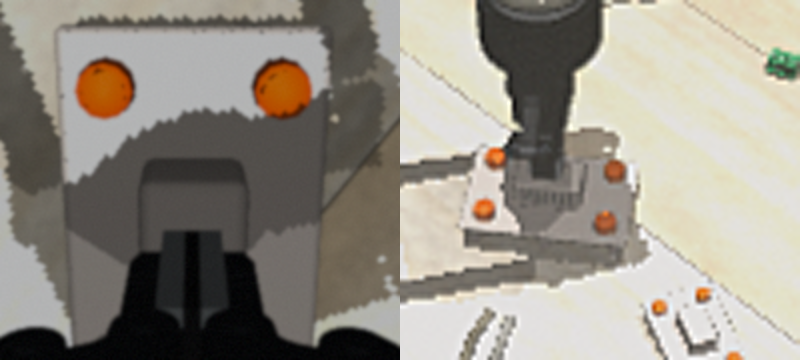

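{"api": "apply_moves", "payload": {
  "steps": [0.03,0,0,0,0,0,0.03,0,0,0,0,0,0,0,0,0,0,0]
}}

```text
time: 6.9
tcp_pos: [0.5099, -0.2735, 0.0149]
tcp_rot: [-0.216, 0.673, 0.215, 0.674]
force: [-4.0, 1.8, 9.5]
grip_width: -0.0001
```

{"api": "apply_moves", "payload": {
  "steps": [0.03,0,0,0,0,0,0.02,0,0,0,0,0,0,0,0,0,0,0]
}}

```text
time: 7.28
tcp_pos: [0.5101, -0.2736, 0.0148]
tcp_rot: [-0.216, 0.673, 0.215, 0.674]
force: [-8.2, 4.9, 21.9]
grip_width: 0.0001
```

{"api": "apply_moves", "payload": {
  "steps": [-0.3,0,0,0,0,0,0,0,0,0,0,0,0,0,0,0,0,0,0,0,0,0,0,0,0,0,0,0,0,0,0,0,0,0,0,0,0.2,0,0,0,0,0,0.2,0,0,0,0,0,0.1,0,0,0,0,0,0.05,0,0,0,0,0,0,0,0,0,0,0],
  "jaw": -1
}}

```text
time: 8.65
tcp_pos: [0.5094, -0.2733, -0.0061]
tcp_rot: [-0.215, 0.674, 0.215, 0.673]
force: [0.3, -0.3, 1.1]
grip_width: 0.0851
```

{"api": "apply_moves", "payload": {
  "steps": [0,0,0,0,0,0,0,0,0,0,0,0,0,0,0,0,0,0,0,0,0,0,0,0,0,0,0,0,0,0,0,0,0,0,0,0],
  "jaw": 1
}}

```text
time: 9.4
tcp_pos: [0.5098, -0.2736, -0.0054]
tcp_rot: [-0.216, 0.673, 0.215, 0.674]
force: [0.4, -0.9, 2.6]
grip_width: 0.0251
```

{"api": "apply_moves", "payload": {
  "steps": [-0.2,0,0,0,0,0,-0.5,0,0,0,0,0,-0.8,0,0,0,0,0,-0.8,0,0,0,0,0,-0.8,0,0,0,0,0,-0.83,0,0,0,0,0,0,0,0,0.1693,0,0,0,0,0,0.1693,0,0,0,0,0,0.1693,0,0,0,0,0,0.1693,0,0,0,0,0,0.1693,0,0,0,0,0,0.1693,0,0,0,0.7325,-0.365,0,0,0,0,0.7325,-0.365,0,0,0,0,0.7325,-0.365,0,0,0,0,0.7325,-0.365,0,0,0,0,0,0,0,0,0,0,0,0,0,0,0]
}}

```text
time: 11.65
tcp_pos: [0.4967, -0.0776, 0.2301]
tcp_rot: [0.139, 0.693, -0.14, 0.693]
force: [-0.1, -0.5, -0.8]
grip_width: 0.0246
```

```bash
python3 - <<'E'
from h import *
o=robot.observe();print(o['tcp_pos'],o['grip_width'],o['force'],R.from_quat(o['tcp_rot']).as_matrix()[:,2])
m=robot.camera_model("wrist"); im=robot.snapshot("wrist")
cv2.imwrite("pics/w2.png",im[:,:,::-1])
Rc=R.from_quat(o['tcp_rot'])
for c,a in pads(im,amin=12,box=(60,0,500,330)):
    print(c.round(1),a,'z.073',ray("wrist",c,.073,m).round(4),'z as pad',ray("wrist",c,o['tcp_pos'][2]+.0385,m).round(4),
     Rc.inv().apply(ray("wrist",c,o['tcp_pos'][2]+.0385,m)-o['tcp_pos']).round(4))
E
```

```text
[ 0.49667905 -0.07757123  0.23014071] 0.0245716310467664 [-0.06384988 -0.49759261 -0.7707709 ] [ 9.22249677e-01 -3.86594446e-01  5.16732557e-04]
[258.6  10.3] 123 z.073 [0.5354 0.0769 0.073 ] z as pad [0.5291 0.0261 0.2686] [-0.0386  0.1081 -0.0101]
[313.2   9.9] 127 z.073 [0.5798 0.0586 0.073 ] z as pad [0.5473 0.0186 0.2686] [-0.0386  0.1082  0.0095]
[446.4  69.9] 14 z.073 [ 0.6751 -0.0343  0.073 ] z as pad [ 0.5863 -0.0194  0.2686] [-0.0385  0.0882  0.0602]
[462.4  66.6] 14 z.073 [ 0.6894 -0.0374  0.073 ] z as pad [ 0.5921 -0.0207  0.2686] [-0.0385  0.0894  0.066 ]
[473.2  73. ] 16 z.073 [ 0.6973 -0.0466  0.073 ] z as pad [ 0.5954 -0.0244  0.2686] [-0.0385  0.0871  0.0705]
[432.7  86.4] 13 z.073 [ 0.6597 -0.0434  0.073 ] z as pad [ 0.5799 -0.0231  0.2686] [-0.0385  0.0824  0.0558]
[177.  88.] 93 z.073 [0.4389 0.0478 0.073 ] z as pad [0.4897 0.0142 0.2686] [-0.0386  0.0819 -0.0419]
[432.2  99.2] 14 z.073 [ 0.6562 -0.0542  0.073 ] z as pad [ 0.5785 -0.0275  0.2686] [-0.0385  0.0778  0.0562]
[447.7 115.3] 12 z.073 [ 0.6659 -0.0742  0.073 ] z as pad [ 0.5825 -0.0357  0.2686] [-0.0385  0.0718  0.063 ]
[261.7 142.4] 82 z.073 [ 0.4916 -0.0286  0.073 ] z as pad [ 0.5112 -0.0171  0.2686] [-0.0385  0.0614 -0.01  ]
[310.8 142.5] 90 z.073 [ 0.5358 -0.0473  0.073 ] z as pad [ 0.5293 -0.0247  0.2686] [-0.0385  0.0613  0.0097]
[235.3 193.5] 864 z.073 [ 0.4457 -0.0652  0.073 ] z as pad [ 0.4925 -0.032   0.2686] [-0.0385  0.0403 -0.0215]
[336.1 193.9] 862 z.073 [ 0.5407 -0.1055  0.073 ] z as pad [ 0.5313 -0.0485  0.2686] [-0.0385  0.0402  0.0207]
[497.  305.3] 89 z.073 [ 0.6643 -0.299   0.073 ] z as pad [ 0.5818 -0.1276  0.2686] [-0.0384 -0.0133  0.0979]
```

View pics/w2.png

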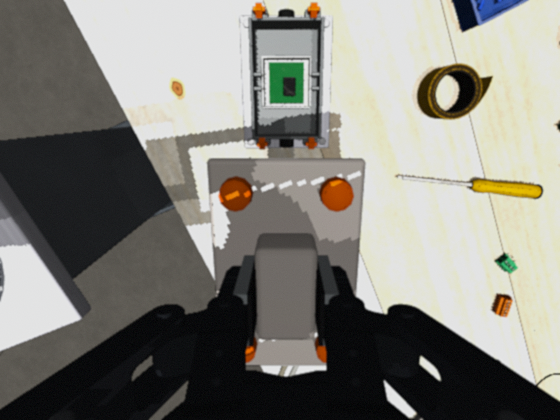

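```bash
cat > ov.py <<'E'
from h import *
import sys
cx,cy,yaw=map(float,sys.argv[1:4]);name=sys.argv[4]
m=robot.camera_model("wrist"); im=robot.snapshot("wrist")
x0,y0,s=230,0,5
big=cv2.resize(im[0:118+42,x0:350],None,fx=s,fy=s,interpolation=cv2.INTER_CUBIC)[:600*2]
ex=np.array([np.cos(yaw),np.sin(yaw),0]);ey=np.array([-ex[1],ex[0],0])
for hx,hy,col in ((.035,.055,(255,0,0)),(.032,.052,(0,0,255))):
    q=np.array([(pix(np.array([cx,cy,.062])+a*hx*ex+b*hy*ey,m)-[x0,y0]+.5)*s for a,b in((1,1),(1,-1),(-1,-1),(-1,1))]).astype(int)
    cv2.polylines(big,[q],True,col,1)
cv2.imwrite(f"pics/{name}.png",cv2.resize(big,None,fx=.75,fy=.75,interpolation=cv2.INTER_AREA)[:,:,::-1])
E
python3 ov.py .5357 .0149 -.3933 ov1
```

```text
(no output)
```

View pics/ov1.png

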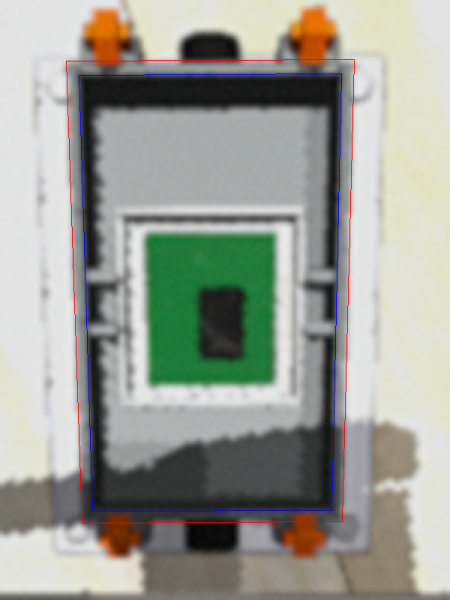

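{"api": "apply_moves", "payload": {
  "steps": [0,0.6,0.01,0,0,0,0,0.6,0,0,0,0,0,0.4,0,0,0,0,0,0.076,0,-0.004,0,0,0.7,0,0,0,0,0,0.7,0,0,0,0,0,0.7,0,0,0,0,0,0.4,0,0,0,0,0,0.167,0,0,0,0,0,0,0,0,0,0,0,0,0,0,0,0,0]
}}

```text
time: 13.12
tcp_pos: [0.5374, 0.0147, 0.0716]
tcp_rot: [0.138, 0.692, -0.138, 0.694]
force: [0.4, 0.2, -0.1]
grip_width: 0.0248
```

```bash
cat > chk.py <<'E'
from h import *
import sys
o=robot.observe();Rc=R.from_quat(o['tcp_rot'])
m=robot.camera_model("wrist"); im=robot.snapshot("wrist")
cv2.imwrite(f"pics/{sys.argv[1]}.png",im[:,:,::-1])
for c,a in pads(im,amin=60,box=(160,0,400,360)):
    print(c.round(1),a,'as pad tool',Rc.inv().apply(ray("wrist",c,o['tcp_pos'][2]+.0385,m)-o['tcp_pos']).round(4),'z.073',ray("wrist",c,.073,m).round(4))
print(o['tcp_pos'].round(4),o['force'].round(1),o['grip_width'],o['time'])
plan([.5361,.0149,.0565],-.393)
E
python3 chk.py w3
```

```text
[236.4 141. ] 335 as pad tool [-0.0385  0.0619 -0.0201] z.073 [0.5364 0.0786 0.073 ]
[329.6 140.5] 329 as pad tool [-0.0384  0.0621  0.0172] z.073 [0.5803 0.0606 0.073 ]
[235.2 193.7] 884 as pad tool [-0.0385  0.0403 -0.0215] z.073 [0.5241 0.0538 0.073 ]
[336.1 193.9] 861 as pad tool [-0.0384  0.0401  0.0208] z.073 [0.5738 0.033  0.073 ]
[320.8 350.9] 155 as pad tool [-0.0385 -0.0386  0.0167] z.073 [ 0.5305 -0.0577  0.073 ]
[249.9 351.4] 146 as pad tool [-0.0386 -0.0388 -0.0179] z.073 [ 0.4898 -0.041   0.073 ]
[0.5374 0.0147 0.0716] [ 0.4  0.2 -0.1] 0.024765376861632778 13.125
shift units (tool axes) [ 0.253 -0.007 -0.022] turn [-0.0006  0.0032 -0.0008] | pos [0.5375 0.0148 0.0717] yaw -0.3936 F [0.5 0.1 0.4] t 13.175
 shift in target axes [ 0.253 -0.007 -0.021]
```

{"api": "apply_moves", "payload": {
  "steps": [0.1,-0.007,-0.021,0,0.003,0,0,0,0,0,0,0,0,0,0,0,0,0]
}}

```text
time: 13.55
tcp_pos: [0.5349, 0.0153, 0.0639]
tcp_rot: [0.138, 0.695, -0.138, 0.692]
force: [0.4, 0.7, -2.1]
grip_width: 0.0248
```

```bash
python3 chk.py w4
```

```text
[239.4 141.7] 357 as pad tool [-0.0385  0.0617 -0.0189] z.073 [0.5363 0.0786 0.073 ]
[336.8 141.7] 365 as pad tool [-0.0386  0.0617  0.02  ] z.073 [0.5801 0.0605 0.073 ]
[235.2 193.7] 883 as pad tool [-0.0384  0.0402 -0.0215] z.073 [0.5234 0.0557 0.073 ]
[336.1 194. ] 861 as pad tool [-0.0386  0.0401  0.0207] z.073 [0.5708 0.0359 0.073 ]
[320.9 351.1] 152 as pad tool [-0.0385 -0.0386  0.0167] z.073 [ 0.5296 -0.0507  0.073 ]
[249.9 351.6] 146 as pad tool [-0.0384 -0.039  -0.0179] z.073 [ 0.4905 -0.0351  0.073 ]
[0.5349 0.0153 0.0639] [ 0.4  0.7 -2.1] 0.024842914829844753 13.55
shift units (tool axes) [0.124 0.001 0.021] turn [-0.0001 -0.0028  0.    ] | pos [0.5349 0.0153 0.0639] yaw -0.3931 F [-0.3 -0.7 -1.3] t 13.6
 shift in target axes [0.124 0.001 0.021]
```

{"api": "apply_moves", "payload": {
  "steps": [0,0,0.021,0,-0.003,0,0,0,0,0,0,0,0.06,0,0,0,0,0,0.04,0,0,0,0,0,0,0,0,0,0,0,0,0,0,0,0,0]
}}

```text
time: 14.35
tcp_pos: [0.5361, 0.0148, 0.0578]
tcp_rot: [0.138, 0.693, -0.138, 0.693]
force: [-0.5, 0.3, -0.3]
grip_width: 0.0245
```

```bash
python3 chk.py w5; python3 - <<'E'
from h import *
im=cv2.imread("pics/w5.png"); s=robot.snapshot("scene")
cv2.imwrite("pics/w5v.png",np.hstack([cv2.resize(im[90:370,180:400],(400,510)),cv2.resize(s[120:230,140:226],(400,510),interpolation=cv2.INTER_CUBIC)[:,:,::-1]]))
E
```

```text
[235.  142.5] 390 as pad tool [-0.0385  0.0613 -0.0207] z.073 [0.5364 0.0787 0.073 ]
[336.1 142.4] 396 as pad tool [-0.0385  0.0614  0.0198] z.073 [0.5802 0.0606 0.073 ]
[235.2 193.7] 883 as pad tool [-0.0385  0.0402 -0.0215] z.073 [0.526  0.0563 0.073 ]
[336.2 193.9] 863 as pad tool [-0.0385  0.0401  0.0207] z.073 [0.5717 0.0371 0.073 ]
[249.9 351.3] 149 as pad tool [-0.0385 -0.0388 -0.0179] z.073 [ 0.4945 -0.031   0.073 ]
[320.8 351. ] 154 as pad tool [-0.0385 -0.0386  0.0167] z.073 [ 0.532  -0.0463  0.073 ]
[0.5361 0.0148 0.0578] [-0.5  0.3 -0.3] 0.02446479012838759 14.35
shift units (tool axes) [ 0.024  0.001 -0.   ] turn [-0.0003  0.0001  0.    ] | pos [0.5361 0.0148 0.0579] yaw -0.3933 F [0.3 0.8 0.2] t 14.4
 shift in target axes [ 0.024  0.001 -0.   ]
```

View pics/w5v.png

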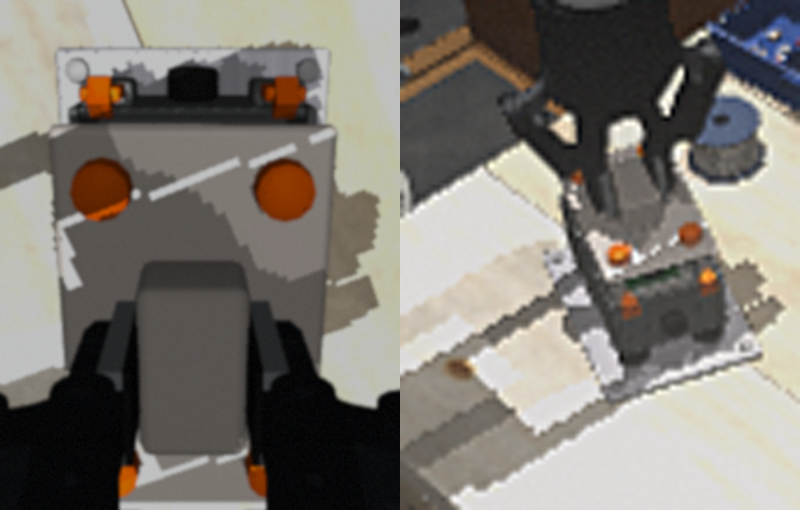

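The cover hangs squarely over the box, with the pads and catches in line laterally. I'll lower the legs in gently.

{"api": "apply_moves", "payload": {
  "steps": [0.04,0,0,0,0,0,0.03,0,0,0,0,0,0.03,0,0,0,0,0,0,0,0,0,0,0]
}}

```text
time: 14.95
tcp_pos: [0.5359, 0.0148, 0.0516]
tcp_rot: [0.138, 0.694, -0.138, 0.693]
force: [0.1, 0.6, -0.7]
grip_width: 0.0249
```

{"api": "apply_moves", "payload": {
  "steps": [0.03,0,0,0,0,0,0.03,0,0,0,0,0,0.03,0,0,0,0,0,0,0,0,0,0,0]
}}

```text
time: 15.45
tcp_pos: [0.5361, 0.015, 0.0463]
tcp_rot: [0.138, 0.693, -0.138, 0.694]
force: [0.5, 0.8, -1.8]
grip_width: 0.0247
```

{"api": "apply_moves", "payload": {
  "steps": [0.02,0,0,0,0,0,0.02,0,0,0,0,0,0,0,0,0,0,0,0,0,0,0,0,0]
}}

```text
time: 15.95
tcp_pos: [0.5366, 0.0152, 0.0447]
tcp_rot: [0.138, 0.693, -0.138, 0.694]
force: [1.5, 3.1, 2.7]
grip_width: 0.0246
```

{"api": "apply_moves", "payload": {
  "steps": [0.02,0,0,0,0,0,0,0,0,0,0,0,0,0,0,0,0,0]
}}

```text
time: 16.32
tcp_pos: [0.5368, 0.0152, 0.0436]
tcp_rot: [0.138, 0.693, -0.138, 0.694]
force: [1.3, 4.7, 5.2]
grip_width: 0.0248
```

{"api": "apply_moves", "payload": {
  "steps": [-0.03,0,0,0,0,0,0,0,0,0,0,0,0,0,0,0,0,0,0,0,0,0,0,0,0,0,0,0,0,0,-0.3,0,0,0,0,0,-0.7,0,0,0,0,0,-0.5,0,0,0,0,0,0,0,0,0,0,0,0,0,0,0,0,0],
  "jaw": -1
}}

```text
time: 17.58
tcp_pos: [0.5358, 0.0148, 0.1346]
tcp_rot: [0.138, 0.694, -0.138, 0.693]
force: [-0.0, 0.9, -0.6]
grip_width: 0.0854
```

```bash
cat > pp.py <<'E'
from h import *
import sys
o=robot.observe(); m=robot.camera_model("wrist"); im=robot.snapshot("wrist"); cv2.imwrite(f"pics/{sys.argv[1]}.png",im[:,:,::-1])
z=float(sys.argv[2]); print(o['tcp_pos'].round(4),o['force'].round(1),o['time'])
C=np.array([.5357,.0149]);ex=np.array([.924,-.383]);ey=np.array([.383,.924])
for c,a in pads(im,amin=40):
    p=ray("wrist",c,z,m)[:2]-C
    if np.abs(p).max()<.08: print(c.round(1),a,'box frame mm',(p@ex*1e3).round(1),(p@ey*1e3).round(1))
E
python3 pp.py w6 .081
```

```text
[0.5358 0.0148 0.1346] [-0.   0.9 -0.6] 17.575
[251.3 131.3] 163 box frame mm -23.1 60.1
[320.8 131.1] 158 box frame mm 23.1 60.2
[255. 161.] 322 box frame mm -21.2 40.4
[318.1 161. ] 312 box frame mm 21.9 40.3
[155.4 193.3] 146 box frame mm -91.9 17.7
[257.5 266.3] 267 box frame mm -21.5 -38.9
[315.3 266.3] 273 box frame mm 22.0 -38.9
[316.6 284. ] 59 box frame mm 23.4 -53.8
[255.3 283.9] 52 box frame mm -23.5 -53.7
```

{"api": "apply_moves", "payload": {
  "steps": [0,0,0,-0.1745,0,0,0,0,0,-0.1745,0,0,0,0,0,-0.1745,0,0,0,0,0,-0.1745,0,0,0,0,0,-0.1745,0,0,0,0,0,-0.1745,0,0,0,0,0,-0.1745,0,0,0,0,0,-0.1745,0,0,0,0,0,-0.1745,0,0,0,-0.18,0.34,0,0,0,0,-0.187,0.335,0,0,0,0.6,0,0,0,0,0,0.5,0,0,0,0,0,0.177,0,0,0,0,0,0,0,0,0,0,0,0,0,0,0,0,0],
  "jaw": 1
}}

```text
time: 19.62
tcp_pos: [0.5728, 0.0437, 0.0594]
tcp_rot: [-0.393, 0.587, 0.392, 0.589]
force: [0.5, -0.7, -0.1]
grip_width: 0.0001
```

```bash
python3 - <<'E'
from h import *
s=robot.snapshot("scene");w=robot.snapshot("wrist")
cv2.imwrite("pics/p1.png",np.hstack([cv2.resize(w[100:380,160:440],(390,510)),cv2.resize(s[120:230,140:226],(400,510),interpolation=cv2.INTER_CUBIC)])[:,:,::-1])
plan([.5357+.022*.924+.0405*.383,.0149-.022*.383+.0405*.924,.05],1.178)
E
```

```text
shift units (tool axes) [ 0.163  0.025 -0.006] turn [-0.0009  0.0011  0.003 ] | pos [0.5731 0.0437 0.0598] yaw 1.1771 F [-0.8  0.5 -0.2] t 19.725
 shift in target axes [ 0.163  0.025 -0.006]
```

View pics/p1.png

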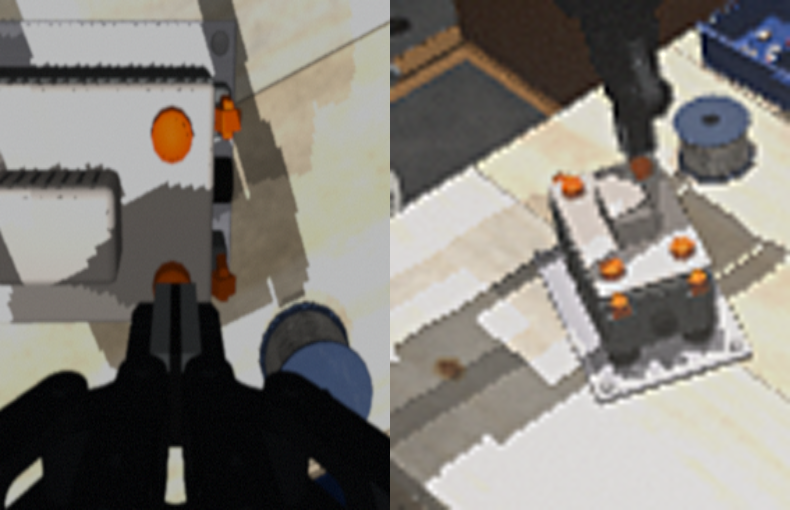

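{"api": "apply_moves", "payload": {
  "steps": [0.05,0.01,0,0,0,0,0.05,0,0,0,0,0,0.03,0,0,0,0,0,0,0,0,0,0,0,0,0,0,0,0,0]
}}

```text
time: 20.35
tcp_pos: [0.5714, 0.044, 0.0502]
tcp_rot: [-0.393, 0.588, 0.393, 0.588]
force: [-0.3, -0.5, -0.4]
grip_width: -0.0
```

{"api": "apply_moves", "payload": {
  "steps": [0.03,0,0,0,0,0,0.03,0,0,0,0,0,0,0,0,0,0,0]
}}

```text
time: 20.72
tcp_pos: [0.5719, 0.0438, 0.0478]
tcp_rot: [-0.393, 0.588, 0.392, 0.588]
force: [-1.7, -0.5, 6.2]
grip_width: 0.0
```

{"api": "apply_moves", "payload": {
  "steps": [0.03,0,0,0,0,0,0.03,0,0,0,0,0,0,0,0,0,0,0]
}}

```text
time: 21.1
tcp_pos: [0.573, 0.0441, 0.0442]
tcp_rot: [-0.393, 0.587, 0.392, 0.589]
force: [2.2, 0.1, 3.3]
grip_width: -0.0001
```

{"api": "apply_moves", "payload": {
  "steps": [0.03,0,0,0,0,0,0.02,0,0,0,0,0,0,0,0,0,0,0]
}}

```text
time: 21.48
tcp_pos: [0.5731, 0.0441, 0.0422]
tcp_rot: [-0.393, 0.587, 0.392, 0.589]
force: [1.0, 0.5, 8.5]
grip_width: 0.0
```

{"api": "apply_moves", "payload": {
  "steps": [0.03,0,0,0,0,0,0.02,0,0,0,0,0,0,0,0,0,0,0]
}}

```text
time: 21.85
tcp_pos: [0.5733, 0.044, 0.0404]
tcp_rot: [-0.394, 0.587, 0.392, 0.59]
force: [-1.6, 2.0, 13.7]
grip_width: 0.0001
```

{"api": "apply_moves", "payload": {
  "steps": [-0.4,0,0,0,0,0,0,0,0,0,0,0,0,0.37,0,0,0,0,0,0.363,0,0,0,0,0,0,0,0,0,0,0.1,0,0,0,0,0,0.08,0,0,0,0,0,0,0,0,0,0,0,0,0,0,0,0,0]
}}

```text
time: 22.98
tcp_pos: [0.5309, 0.0606, 0.0503]
tcp_rot: [-0.393, 0.588, 0.392, 0.588]
force: [-0.7, -0.6, 2.8]
grip_width: 0.0
```

{"api": "apply_moves", "payload": {
  "steps": [0.03,0,0,0,0,0,0.03,0,0,0,0,0,0,0,0,0,0,0]
}}

```text
time: 23.35
tcp_pos: [0.5311, 0.0606, 0.0478]
tcp_rot: [-0.393, 0.588, 0.392, 0.588]
force: [-2.5, -1.1, 7.2]
grip_width: 0.0003
```

{"api": "apply_moves", "payload": {
  "steps": [0.03,0,0,0,0,0,0.03,0,0,0,0,0,0,0,0,0,0,0]
}}

```text
time: 23.72
tcp_pos: [0.5314, 0.0608, 0.0432]
tcp_rot: [-0.393, 0.588, 0.392, 0.589]
force: [1.0, 0.3, 2.8]
grip_width: 0.0
```

{"api": "apply_moves", "payload": {
  "steps": [0.04,0,0,0,0,0,0.04,0,0,0,0,0,0.02,0,0,0,0,0,0,0,0,0,0,0]
}}

```text
time: 24.22
tcp_pos: [0.5315, 0.0609, 0.0395]
tcp_rot: [-0.393, 0.587, 0.392, 0.589]
force: [-4.1, -1.2, 12.3]
grip_width: 0.0001
```

{"api": "apply_moves", "payload": {
  "steps": [-0.4,0,0,0,0,0,-0.3,0,0,0,0,0,0,0,0,0,0,0,0,0,-0.45,0,0,0,0,0,-0.45,0,0,0,0,0,-0.433,0,0,0,0,0,0,0,0,0,0,0,0,0,0,0,0.25,0,0,0,0,0,0.15,0,0,0,0,0,0.07,0,0,0,0,0,0,0,0,0,0,0,0,0,0,0,0,0]
}}

```text
time: 25.85
tcp_pos: [0.5004, -0.013, 0.0512]
tcp_rot: [-0.393, 0.588, 0.392, 0.588]
force: [-0.1, 0.1, -0.2]
grip_width: -0.0002
```

{"api": "apply_moves", "payload": {
  "steps": [0.03,0,0,0,0,0,0.03,0,0,0,0,0,0,0,0,0,0,0]
}}

```text
time: 26.22
tcp_pos: [0.5005, -0.013, 0.0479]
tcp_rot: [-0.393, 0.588, 0.392, 0.588]
force: [-0.8, -0.1, 2.8]
grip_width: 0.0001
```

{"api": "apply_moves", "payload": {
  "steps": [0.03,0,0,0,0,0,0.03,0,0,0,0,0,0,0,0,0,0,0]
}}

```text
time: 26.6
tcp_pos: [0.5009, -0.013, 0.0452]
tcp_rot: [-0.393, 0.588, 0.392, 0.589]
force: [-1.2, 0.4, 8.9]
grip_width: 0.0
```

{"api": "apply_moves", "payload": {
  "steps": [0.03,0,0,0,0,0,0.02,0,0,0,0,0,0,0,0,0,0,0]
}}

```text
time: 26.98
tcp_pos: [0.501, -0.0139, 0.0417]
tcp_rot: [-0.394, 0.588, 0.392, 0.588]
force: [-0.5, -1.7, 6.0]
grip_width: -0.0
```

{"api": "apply_moves", "payload": {
  "steps": [0.02,0,0,0,0,0,0.02,0,0,0,0,0,0,0,0,0,0,0]
}}

```text
time: 27.35
tcp_pos: [0.501, -0.014, 0.0401]
tcp_rot: [-0.394, 0.588, 0.391, 0.588]
force: [-3.1, -1.5, 9.7]
grip_width: 0.0003
```

{"api": "apply_moves", "payload": {
  "steps": [-0.4,0,0,0,0,0,0,0,0,0,0,0,0,-0.37,0,0,0,0,0,-0.363,0,0,0,0,0,0,0,0,0,0,0.1,0,0,0,0,0,0.09,0,0,0,0,0,0,0,0,0,0,0,0,0,0,0,0,0]
}}

```text
time: 28.48
tcp_pos: [0.5405, -0.0298, 0.0509]
tcp_rot: [-0.393, 0.588, 0.393, 0.588]
force: [0.1, -0.6, -0.4]
grip_width: 0.0001
```

{"api": "apply_moves", "payload": {
  "steps": [0.03,0,0,0,0,0,0.03,0,0,0,0,0,0,0,0,0,0,0]
}}

```text
time: 28.85
tcp_pos: [0.5405, -0.0299, 0.0471]
tcp_rot: [-0.393, 0.588, 0.393, 0.588]
force: [-0.7, -0.6, -0.7]
grip_width: -0.0
```

{"api": "apply_moves", "payload": {
  "steps": [0.03,0,0,0,0,0,0.03,0,0,0,0,0,0,0,0,0,0,0]
}}

```text
time: 29.22
tcp_pos: [0.5406, -0.0299, 0.0434]
tcp_rot: [-0.393, 0.588, 0.393, 0.588]
force: [0.3, -0.3, -0.2]
grip_width: 0.0002
```

{"api": "apply_moves", "payload": {
  "steps": [0.02,0,0,0,0,0,0.02,0,0,0,0,0,0,0,0,0,0,0]
}}

```text
time: 29.6
tcp_pos: [0.5408, -0.03, 0.0419]
tcp_rot: [-0.393, 0.588, 0.392, 0.588]
force: [-2.1, -1.0, 4.2]
grip_width: -0.0001
```

{"api": "apply_moves", "payload": {
  "steps": [0.03,0,0,0,0,0,0.03,0,0,0,0,0,0,0,0,0,0,0]
}}

```text
time: 29.98
tcp_pos: [0.5409, -0.03, 0.0396]
tcp_rot: [-0.393, 0.588, 0.392, 0.588]
force: [-5.0, 0.9, 10.9]
grip_width: 0.0
```

{"api": "apply_moves", "payload": {
  "steps": [0.03,0,0,0,0,0,0.03,0,0,0,0,0,0,0,0,0,0,0]
}}

```text
time: 30.35
tcp_pos: [0.541, -0.03, 0.0374]
tcp_rot: [-0.393, 0.588, 0.392, 0.588]
force: [-7.0, 0.6, 15.9]
grip_width: -0.0001
```

{"api": "apply_moves", "payload": {
  "steps": [0.03,0,0,0,0,0,0.02,0,0,0,0,0,0,0,0,0,0,0]
}}

```text
time: 30.72
tcp_pos: [0.541, -0.03, 0.0356]
tcp_rot: [-0.393, 0.588, 0.392, 0.588]
force: [-9.2, 0.9, 21.3]
grip_width: 0.0002
```

{"api": "apply_moves", "payload": {
  "steps": [-0.4,0,0,0,0,0,-0.4,0,0,0,0,0,0,0,0,0,0,0,0,0,0.45,0,0,0,0,0,0.45,0,0,0,0,0,0.433,0,0,0,0,0,0,0,0,0,0,0,0,0,0,0,0.3,0,0,0,0,0,0.15,0,0,0,0,0,0.07,0,0,0,0,0,0,0,0,0,0,0,0,0,0,0,0,0]
}}

```text
time: 32.35
tcp_pos: [0.5718, 0.0439, 0.0483]
tcp_rot: [-0.393, 0.588, 0.392, 0.588]
force: [-0.9, 0.2, 0.2]
grip_width: 0.0
```

{"api": "apply_moves", "payload": {
  "steps": [0.03,0,0,0,0,0,0.03,0,0,0,0,0,0,0,0,0,0,0]
}}

```text
time: 32.72
tcp_pos: [0.5712, 0.044, 0.0441]
tcp_rot: [-0.393, 0.588, 0.393, 0.588]
force: [0.2, -0.9, -1.0]
grip_width: 0.0
```

{"api": "apply_moves", "payload": {
  "steps": [0.03,0,0,0,0,0,0.03,0,0,0,0,0,0,0,0,0,0,0]
}}

```text
time: 33.1
tcp_pos: [0.5718, 0.044, 0.0417]
tcp_rot: [-0.393, 0.588, 0.392, 0.588]
force: [-1.7, -0.1, 5.0]
grip_width: 0.0001
```

{"api": "apply_moves", "payload": {
  "steps": [0.03,0,0,0,0,0,0.02,0,0,0,0,0,0,0,0,0,0,0]
}}

```text
time: 33.48
tcp_pos: [0.5719, 0.044, 0.0399]
tcp_rot: [-0.393, 0.588, 0.392, 0.589]
force: [-3.8, 0.3, 10.4]
grip_width: 0.0
```

{"api": "apply_moves", "payload": {
  "steps": [-0.4,0,0,0,0,0,-0.8,0,0,0,0,0,-0.9,0,0,0,0,0,0,0.18,-0.34,0,0,0,0,0.187,-0.335,0,0,0,0,0,0,0,0,0,0,0,0,0,0,0,0,0,0,0,0,0]
}}

```text
time: 34.48
tcp_pos: [0.5359, 0.0154, 0.1632]
tcp_rot: [-0.393, 0.588, 0.393, 0.588]
force: [0.5, 1.4, 1.2]
grip_width: -0.0
```

```bash
python3 pp.py w9 .075; python3 - <<'E'
from h import *
from scipy.optimize import least_squares
m=robot.camera_model("wrist"); im=robot.snapshot("wrist");s=robot.snapshot("scene")
o=robot.observe();print(o['force'],o['tcp_pos'],o['time'])
cv2.imwrite("pics/f1.png",np.hstack([cv2.resize(im[80:340,160:420],(390,510)),cv2.resize(s[130:220,150:230],(400,510),interpolation=cv2.INTER_CUBIC)])[:,:,::-1])
E
```

```text
[0.5359 0.0154 0.1632] [0.5 1.4 1.2] 34.475
[213.5 173.1] 114 box frame mm -26.1 -56.8
[356.6 173.2] 126 box frame mm -26.0 57.1
[235.8 179. ] 224 box frame mm -21.4 -39.3
[334.1 178.9] 233 box frame mm -21.4 39.4
[216.9 229.1] 117 box frame mm 21.3 -57.0
[238.1 229.6] 214 box frame mm 21.7 -39.2
[353.1 229.1] 113 box frame mm 21.4 57.1
[331.8 229.7] 213 box frame mm 21.8 39.2
[ 0.19573087 -0.00763717  0.00339274] [0.53576396 0.0153506  0.16335818] 34.625
```

View pics/f1.png

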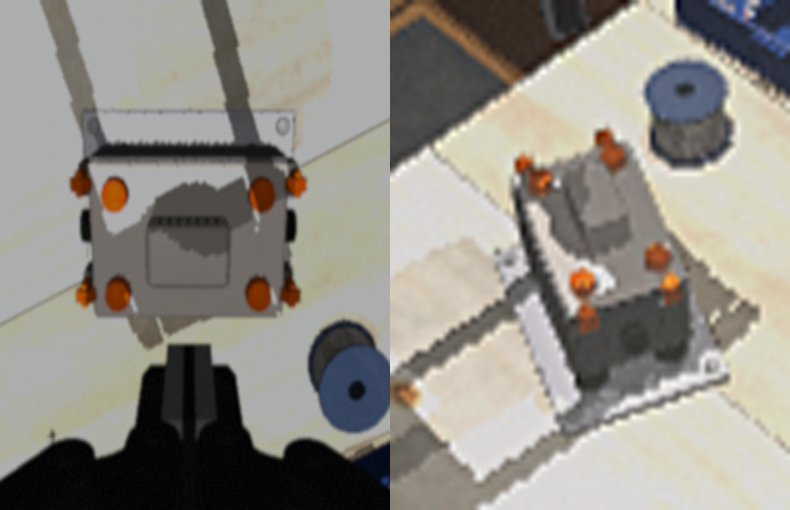

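```bash
python3 -c "
from cell import robot
print(robot.job_done())"
```

```text
the job is handed in; nothing more can be done
None
```

I fitted the cover on the relay box, and by my checks all four corners are clipped home. I handed the job in at about 34.6 s; it reports no verdict.

**What I did:** I took the larger white cover by its hood, lowered its legs into the opening until it rested on the catch noses, and let go. Then I pressed the pads a, d, c and b with the shut fingers, and pressed a again.

**Corners:**
- Corners a, d and c each showed the push force drop as they snapped.
- I saw no separate snap at b. It was already down when I reached it, probably pulled home by the press on c, and held firm at 21 N.
- With the box's sinking allowed for, the pad heights I found at the four corners agreed within about 1 mm and matched flush.

**Box:** The hardest push on it was about 21 N, which I estimate as 6.5 mm of sinking, short of the 9 mm limit.

**Last picture:**
- The pads sit at about ±21.5 and ±39.3 mm in the box's frame, so the cover is centred within about 0.3 mm, with no visible skew or tilt.
- The gripper was well clear and the force near zero.
- I did not measure the bystanders again. The reel was the only one in the last picture, and nothing came near any of them.

**What disagreed:** The finger tips turned out to be about 32 mm short of the reported TCP. My first grasp therefore shut above the hood. I found the offset by touching the hood's top at about 22 N, then corrected for it.

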